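# Switch on and start the drying kiln

### The job

Start the drying kiln by pressing its controls with the fingertips: first push the raised end of the rocker on the small switch box right down so that it stays over, then press the largest of the three round keys on the control panel fully down and let it come up, and last press the long start bar fully down and let it come up. Pause briefly at the bottom of each press. Do not press the other two round keys, press no key before the rocker is over, and do not lift or shift the switch box or the jar, dish and bottle near it.

Things in the scene. Friction and masses are not known exactly. Their poses are not given: they have to be found in the camera images.
- panel: fixed flat kiln control panel, grey with an aluminium top, 116 mm deep (its x), 146 mm wide (its y), top face 34 mm above the desk board. Origin at the centre of its underside; its x axis points from the start bar side (nearest the robot) to the dark display side, z up. On its top: three round keys in a row along y, 10 mm on the display side of its middle, 45 mm apart, in any order; and one long bar key on the near side, 38 mm from its middle
- large_key: fixed steel rim (40 mm across) round the largest round key; origin at the centre of its underside on the panel's top face
- large_key_top (a point): round grey push key, 34 mm across, the largest of the three, to be pressed; at any of the three places of the row. This point is the centre of its flat top face, z up, 10 mm above the panel's top face when released
- large_key_cap (a joint): travel of this key in m: 0 released, grows as it is pressed down to its stop at 0.005; a spring returns it (about 1.2 N to start, 4.2 N at the stop)
- middle_key_top (a point): round grey push key, 24 mm across, the middle one in size, not to be pressed. This point is the centre of its flat top face, z up, 10 mm above the panel's top face when released
- middle_key_cap (a joint): travel of this key in m: 0 released, grows as it is pressed down to its stop at 0.005; a spring returns it (about 1.2 N to start, 4.2 N at the stop)
- small_key_top (a point): round grey push key, 16 mm across, the smallest, not to be pressed. This point is the centre of its flat top face, z up, 10 mm above the panel's top face when released
- small_key_cap (a joint): travel of this key in m: 0 released, grows as it is pressed down to its stop at 0.005; a spring returns it (about 1.2 N to start, 4.2 N at the stop)
- start_bar: fixed steel rim (28 x 88 mm) round the start bar; origin at the centre of its underside on the panel's top face
- start_bar_top (a point): start bar: grey bar key, 22 mm (panel's x) by 82 mm (panel's y). This point is the centre of its flat top face, z up, 10 mm above the panel's top face when released
- start_bar_cap (a joint): travel of this key in m: 0 released, grows as it is pressed down to its stop at 0.005; a spring returns it (about 1.2 N to start, 4.2 N at the stop)
- switch_box: loose switch box standing beside the panel, left or right of it, 0.5 to 1 kg, 96 mm long (its x), 64 mm wide (its y), top 34 mm above the desk board, on rubber feet. Origin at the centre of its underside; its x axis points along its length towards the rocker's raised end (away from the robot), z up
- rocker (a joint): angle in rad of the rocker in the middle of the switch box's top: near 0 off (the end on the box's +x side raised), 0.36 fully over (that end level, its face 41 mm above the desk board, the other end raised). It hinges across the box (about its y) at the middle; stiff by friction (about 3 N at the pressing point), stays where it is left
- rocker_press (a point): pressing point on the face of the rocker wing that is raised at the start, 18 mm from the hinge. The wing is 28 mm long from the hinge and 32 mm wide; off, this point stands about 47 mm above the desk board and the wing slopes 0.36 rad up to its outer end at about 51 mm
- plate_stand: obstacle: fixed decorated plate on a wire stand, on the desk board left of the work (towards +y), within about 120 mm of its origin and up to 180 mm high: pass above it
- jar: bystander: small blue screw-cap jar, 45 mm across, 70 mm high, loose, behind the panel. Origin at the centre of its underside
- dish: bystander: small white paint dish, 49 mm across, 20 mm high, loose, behind the panel. Origin at the centre of its underside
- bottle: bystander: small brown bottle, 40 mm across, 74 mm high, loose, behind the switch box. Origin at the centre of its underside

How it is judged (in metres and radians):
On the way, in this order (a step that is already met when the one before it is completed fails the run):
1. the fingers push the rocker fully over (value of joint rocker above 0.3 rad and contact force between the fingers and switch_box above 0.3 N and value of joint each of large_key_cap, start_bar_cap below 0.0012 m), for 0.05 s.
2. the fingers press the largest round key down, the rocker being over (value of joint large_key_cap above 0.0035 m and contact force between the fingers and large_key above 0.3 N and value of joint rocker above 0.3 rad and value of joint start_bar_cap below 0.0012 m), for 0.05 s.
3. the fingers press the start bar down, the largest key having come up and the rocker being over (value of joint start_bar_cap above 0.0035 m and contact force between the fingers and start_bar above 0.3 N and value of joint large_key_cap below 0.0012 m and value of joint rocker above 0.3 rad), for 0.05 s.
At the end, for the whole second after the job is handed in: the rocker is over (at least 0.3 of 0.36 rad), all four keys are up again (within 1.2 mm), the switch box, jar, dish and bottle stand upright (within 0.1 rad), at rest, within 20 mm of where they were; rocker, largest key and start bar were pressed in that order (keys at least 3.5 mm) (value of joint rocker above 0.3 rad and value of joint each of large_key_cap, middle_key_cap, small_key_cap, start_bar_cap below 0.0012 m and distance of each of switch_box, jar, dish, bottle from where it was at the start of the episode below 0.02 m and angle between each of switch_box, jar, dish, bottle's own z axis and vertical below 0.1 rad and linear speed of each of switch_box, jar, dish, bottle below 0.02 m/s); the robot touches nothing.
It fails at once if one of the two smaller round keys is pressed (over 2.5 mm) (value of joint any of middle_key_cap, small_key_cap above 0.0025 m).
It fails at once if the largest key or the start bar is pressed (over 2.5 mm) before the rocker is over (value of joint rocker below 0.28 rad and value of joint any of large_key_cap, start_bar_cap above 0.0025 m).
It fails at once if the switch box or a bystander is lifted over 10 mm off the desk board (height (world z) of any of switch_box, jar, dish, bottle above 0.01 m).
It fails at once if the switch box or a bystander is shifted over 20 mm or tipped over 0.35 rad (distance of any of switch_box, jar, dish, bottle from where it was at the start of the episode above 0.02 m or angle between any of switch_box, jar, dish, bottle's own z axis and vertical above 0.35 rad).
It also fails if it takes over 48 s, if anything falls off the work surface, if the arm or the gripper's body presses on something with over 40 N, if the wrist force passes 120 N, or if a joint passes its speed limit or range.

### The arm

A 6-joint arm with a two-finger parallel gripper is mounted at the origin on a cart in front of the work surface, level with it; the furniture and walls round the work are solid. World frame = base frame: x ahead of the robot, y to its left, z up, the work surface at z = 0. Lengths are in mm, angles in rad, forces in N, time in s.
With the tool pointing down it reaches from about 350 to 725 mm from the base axis. Payload 6 kg.
Tool frame: the origin (TCP) lies at the very end of the fingers, on their centre line; the grasp point (between the pads) lies 19 mm behind it; z points along the fingers, y is the line along which they close (so a half turn about z gives the same grasp; the last joint's range is limited). The gripper opens to 85 mm and grips with 20 to 120 N. Pads are 22 mm wide; open, the fingers measure 114 mm over their backs; the gripper's body (76 mm by 85 mm) begins 54 mm behind the grasp point. The pads swing forward as they close: fully open they stand 13 mm farther back than shut.
Start: joints at [-0.826, 0.04, 0.085, 0, -1.615, -0.334], TCP at [239.612, -550.054, 231.261] pointing down, gripper open.
Joint ranges: [-2.56, 2.56], [-1.29, 2.01], [-1.08, 1.49], [-3.29, 1.98], [-2.81, -0.18], [-2.99, 2.99]. Speed limits (rad/s): [2.57, 2.57, 3.01, 3.14, 3.14, 3.14].

### API

Orientations are given as [roll, pitch, yaw] about the fixed x, y, z axes, in that order (R = Rz(yaw) Ry(pitch) Rx(roll)).
In Python, from cell import env gives the robot as it stands. Calls block until the motion is done:
- env.reach(position, orientation): joint-space move of the TCP to a pose.
- env.servo_line(position, rot=None, feed=150, max_force=None): straight line of the TCP; rot=None keeps the orientation; feed is the mean speed in mm/s. With max_force (N) it stops when the force on the tool has changed by that much, and returns True; else False.
- env.movej(angles): joint-space move.
- env.open() and env.gripper_close(effort=None): open the fingers fully, or close them until they stop; effort is the grip in N (None keeps the last).
- env.dwell(seconds).
- env.ik(position, orientation): joint angles nearest the present ones, or None.
- env.snapshot(name): name is "side" or "top"; returns a dict with "img" (480x640x3 uint8, red, green, blue), "fx", "fy", "cx", "cy" (pixels), "position" and "rotation" of the camera in the world. Camera axes: x right, y up, looking along -z (the intrinsics and any distortion apply to the point x, -y, -z); pixel columns grow to the right and rows downward; lengths in mm; the calibration is good to about 2 mm. A picture is of the moment at which its call begins. There is no depth.
A pose or a line that the arm cannot do raises env.IKError and nothing moves.
- env.close_job(): hands the job in; it is judged then, once.
Readings, each from a call of its own:
- env.read_t(): time.
- env.read_joints(): joint angles.
- env.read_dq(): joint speeds.
- env.read_tau(): joint torques, N m.
- env.read_tcp_pos(): TCP position.
- env.read_orientation(): TCP orientation.
- env.read_wrist_force(): force on the tool from outside, world axes, zero at the start.
- env.read_ft_torque(): the same for the moment, N m.
- env.read_finger_gap(): opening from 0.0 (shut) to 1.0 (fully open).
- env.read_gripper_force(): force on a finger pad.
Only numpy, scipy, OpenCV 4.12 (cv2) and the standard library are available. Lean on these libraries where they do the work, as an engineer would, in place of code of your own. Each camera call takes 0.05 s, during which the arm holds its last target. There are 200 camera calls.

## Working session

There is one attempt and no reset: what is moved stays moved. The work goes in short steps, each a Python script; the robot and the scene stay as the last script left them, time stands still between calls to the robot, and variables do not carry over. Pictures are saved under pics/ and viewed, at most 10 in all, crops included, and the job is handed in when it is done.

```bash
mkdir -p pics
python3 - <<'E'
from cell import env
import cv2
for n in("top","side"):
    s=env.snapshot(n); cv2.imwrite(f"pics/{n}0.png",s["img"][:,:,::-1])
    print(n,{k:v for k,v in s.items() if k!="img"})
print(env.read_t())
E
```

```text
top {'fx': 617.6492163627535, 'fy': 617.6492163627535, 'cx': 320.3054382051243, 'cy': 245.13340460207624, 'position': array([ 503.86839945, -136.90157958,  943.27503525]), 'rotation': array([ 0.06273745,  0.02151257, -1.59956064])}
side {'fx': 499.05662682114206, 'fy': 499.05662682114206, 'cx': 321.09839932696605, 'cy': 236.2063904717186, 'position': array([ 584.54369474, -767.22214343,  593.82915694]), 'rotation': array([0.90486814, 0.01524406, 0.01158525])}
0.1
```

View pics/top0.png

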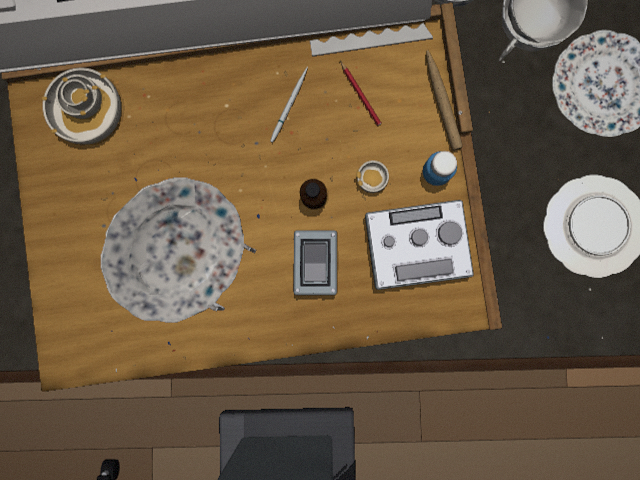

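View pics/side0.png

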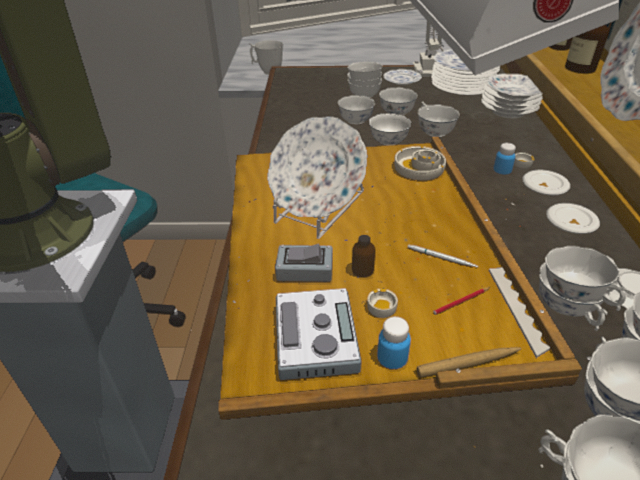

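The top view shows the panel at about (419,245), with the large key at (449,233), the bar at (424,270) and the switch box at (316,263). The bottle is at (313,194), the dish at (373,177) and the jar at (440,168). The side view agrees: large key at (326,345), rocker at about (303,254).

```bash
cat > h.py <<'E'
import numpy as np, cv2
from scipy.spatial.transform import Rotation as Ro
def ray(s,u,v):
    return Ro.from_euler('xyz',s["rotation"]).as_matrix()@np.array([(u-s["cx"])/s["fx"],-(v-s["cy"])/s["fy"],-1])
def onz(s,u,v,z):
    d=ray(s,u,v); return s["position"]+d*(z-s["position"][2])/d[2]
def proj(s,p):
    q=Ro.from_euler('xyz',s["rotation"]).as_matrix().T@(np.array(p)-s["position"])
    return s["cx"]-s["fx"]*q[0]/q[2], s["cy"]+s["fy"]*q[1]/q[2]
E
python3 - <<'E'
from cell import env
from h import *
T=env.snapshot("top");S=env.snapshot("side")
g=cv2.cvtColor(T["img"],cv2.COLOR_RGB2GRAY)
hsv=cv2.cvtColor(T["img"],cv2.COLOR_RGB2HSV)
def blobs(m,roi,amin):
    x0,y0,x1,y1=roi; k=np.zeros_like(m);k[y0:y1,x0:x1]=m[y0:y1,x0:x1]
    for c in cv2.findContours(k,cv2.RETR_CCOMP,cv2.CHAIN_APPROX_NONE)[0]:
        if cv2.contourArea(c)>amin: yield c
for nm,m,roi,z in (("keys",((g>85)&(g<150)).astype(np.uint8),(372,208,470,285),44),("panel",((g>150)&(hsv[...,1]<60)).astype(np.uint8),(355,190,480,300),34),("box",(hsv[...,1]<70).astype(np.uint8),(285,222,345,305),34),("rockframe",((g<60)).astype(np.uint8),(296,235,336,292),38),("rocker",((g>65)&(g<130)&(hsv[...,1]<60)).astype(np.uint8),(303,240,330,286),44)):
    for c in blobs(m,roi,60):
        (u,v),(w,h),a=cv2.minAreaRect(c); P=onz(T,u,v,z)
        L=[np.round(onz(T,*b,z)[:2]) for b in cv2.boxPoints(((u,v),(w,h),a))]
        print(nm,np.round([u,v,w,h,a]),P.round(1),"sizes",np.linalg.norm(L[0]-L[1]).round(),np.linalg.norm(L[1]-L[2]).round(),[l.tolist() for l in L],"side",np.round(proj(S,P)))
print(g[233,440:460],g[245:290:4,316])
o=cv2.resize(T["img"][150:310,280:485],None,fx=3.8,fy=3.7,interpolation=2); cv2.imwrite("pics/crop.png",o[:,:,::-1])
E
```

```text
keys [424. 270.  17.  57.  82.] [ 520.2 -269.    44. ] sizes 82.0 24.0 [[528.0, -227.0], [537.0, -309.0], [513.0, -311.0], [504.0, -229.0]] side [287. 321.]
keys [388. 242.  11.  11.  90.] [ 563.2 -218.6   44. ] sizes 16.0 16.0 [[571.0, -211.0], [571.0, -227.0], [555.0, -226.0], [555.0, -210.0]] side [317. 297.]
keys [419. 238.  16.  18.  45.] [ 567.4 -262.7   44. ] sizes 27.0 23.0 [[567.0, -245.0], [585.0, -265.0], [568.0, -281.0], [550.0, -261.0]] side [319. 318.]
keys [450. 234.  25.  22.  90.] [ 572.2 -308.2   44. ] sizes 32.0 37.0 [[591.0, -293.0], [590.0, -325.0], [553.0, -323.0], [554.0, -292.0]] side [322. 342.]
keys [466. 230.  45.   6.  90.] [ 575.8 -331.6   44. ] sizes 8.0 66.0 [[609.0, -329.0], [609.0, -337.0], [543.0, -334.0], [543.0, -326.0]] side [325. 356.]
keys [415. 215.  10.  47.  82.] [ 601.1 -259.2   44. ] sizes 69.0 14.0 [[604.0, -224.0], [612.0, -293.0], [598.0, -294.0], [591.0, -226.0]] side [342. 316.]
keys [388. 210.   4.  33.  90.] [ 609.3 -220.3   44. ] sizes 48.0 5.0 [[613.0, -196.0], [611.0, -244.0], [606.0, -244.0], [607.0, -196.0]] side [347. 297.]
pan
[... 1009 characters left out ...]
43.0 67.0 [[571.0, -89.0], [570.0, -132.0], [503.0, -130.0], [504.0, -88.0]] side [303. 254.]
rockframe [314. 262.  27.  44.   0.] [ 536.8 -109.8   38. ] sizes 65.0 40.0 [[505.0, -89.0], [570.0, -91.0], [569.0, -131.0], [504.0, -129.0]] side [303. 254.]
rocker [315. 262.  42.  24.  90.] [ 536.5 -110.7   44. ] sizes 35.0 62.0 [[568.0, -94.0], [567.0, -129.0], [505.0, -127.0], [507.0, -92.0]] side [302. 252.]
rocker [314. 272.  17.  21.  90.] [ 522.7 -109.6   44. ] sizes 30.0 25.0 [[536.0, -95.0], [535.0, -125.0], [510.0, -125.0], [511.0, -94.0]] side [294. 252.]
[135 136 131 135 132 130 131 129 131 134 134 131 128 128 129 131 128 128
 129 127] [101  96  89  91  96 136 137 135 132 110  37 147]
```

View pics/crop.png

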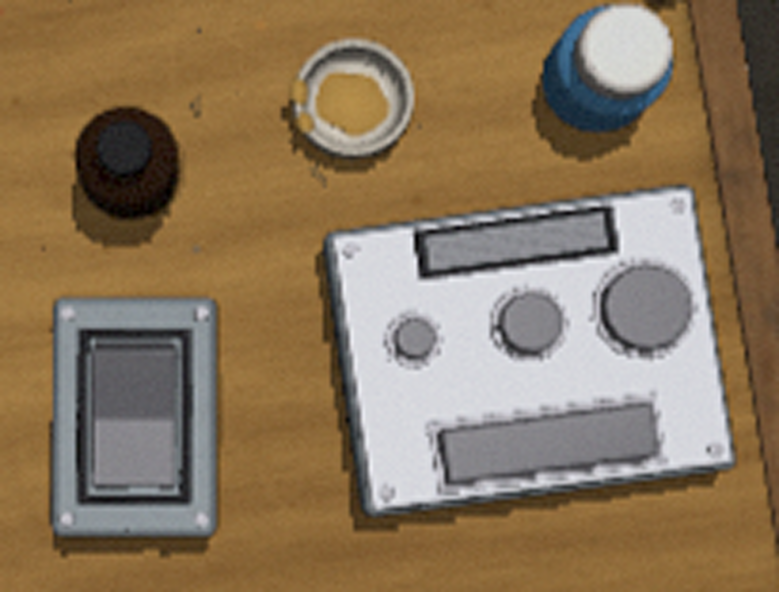

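Keys measure 16, about 24 and about 35 mm, spaced 44–46 mm apart. The box is 64×94 mm. These all match the given sizes, so I'll act on the rocker first.

```bash
cat >> h.py <<'E'
from cell import env
def press(x,y,zup,zdn,F):
    env.servo_line([x,y,zup],feed=120)
    f0=np.array(env.read_wrist_force())
    hit=env.servo_line([x,y,zdn],feed=20,max_force=F)
    env.dwell(.3); p=env.read_tcp_pos(); f=np.array(env.read_wrist_force())-f0
    print(hit,np.round(p,1),f.round(1),env.read_t())
E
python3 - <<'E'
from h import *
print(env.read_orientation())
env.gripper_close(30)
q=env.ik([554,-110.5,130],[np.pi,0,-.02]);q2=env.ik([554,-110.5,130],[np.pi,0,np.pi-.02]);print(q,q2,env.read_joints())
c=[(np.abs(np.array(a)-env.read_joints()).sum(),o) for a,o in((q,-.02),(q2,np.pi-.02)) if a is not None]
yaw=min(c)[1]
env.reach([554,-110.5,130],[np.pi,0,yaw]); print(yaw,env.read_tcp_pos(),env.read_finger_gap())
press(554,-110.5,62,40.3,14)
env.servo_line([554,-110.5,110],feed=120)
S=env.snapshot("side");cv2.imwrite("pics/s1.png",cv2.resize(S["img"][200:400,220:430],None,fx=2.8,fy=2.8)[:,:,::-1])
E
```

```text
[ 3.14053054e+00 -1.26812781e-04 -2.73077743e+00]
[ 1.58392942e-01 -4.10439875e-02 -1.80529609e-01  4.44089210e-16
 -1.43131071e+00  1.39240338e+00] [ 1.58392942e-01 -4.10439875e-02 -1.80529609e-01 -4.44089210e-16
 -1.43131071e+00 -1.74918927e+00] [-8.26288772e-01  4.01725699e-02  8.48027913e-02  3.50296278e-06
 -1.61547835e+00 -3.33707296e-01]
3.121592653589793 [ 553.99318954 -111.15298057  130.25997258] 8.703183022461707e-05
False [ 554.5 -110.5   41.1] [-0.7  1.8  4.7] 5.2
```

View pics/s1.png

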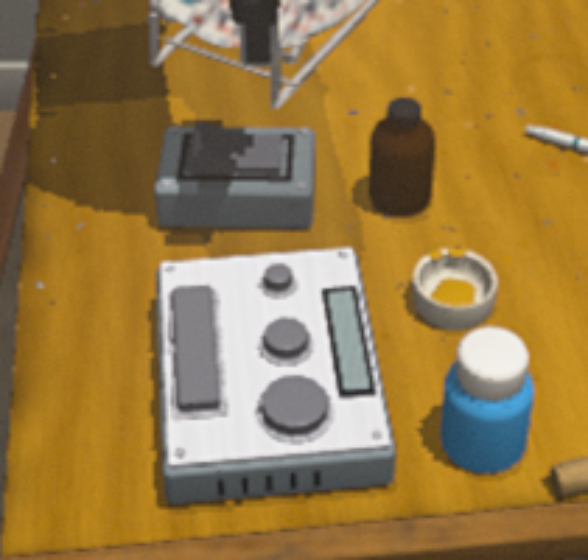

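The rocker's right wing looks level now, at crop (268,150), though the gripper's shadow covers the left. The force at the bottom was only 4.7 N, so I'll push again to a firm stop.

Run:
```python
from h import *
press(555,-110.5,52,37,12)
env.servo_line([555,-110.5,110],feed=120)
yaw=np.pi+.11
env.reach([572.2,-308.3,100],[np.pi,0,yaw])
S=env.snapshot("side");cv2.imwrite("pics/s2.png",cv2.resize(S["img"][230:400,230:430],None,fx=3,fy=3)[:,:,::-1])
print(env.read_tcp_pos(),env.read_t())
```

```text
True [ 555.1 -110.6   41.1] [-0.3  1.1  5.2] 7.5083
[ 572.10965557 -307.70165325   99.43931799] 9.1083
```

View pics/s2.png

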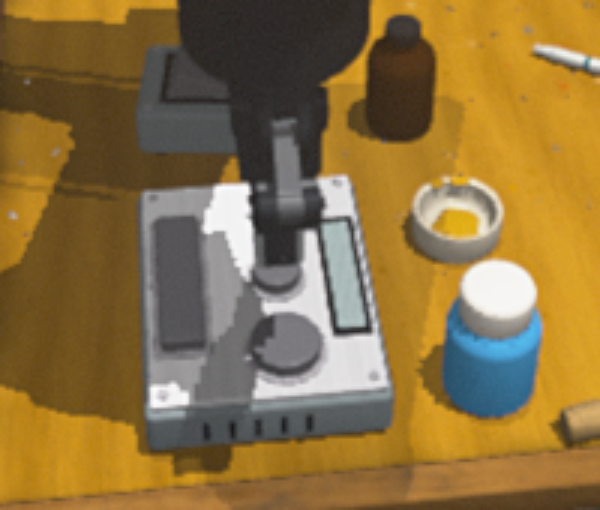

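The rocker stopped hard at 41.1 mm (12 N reached), which matches its fully-over height. The fingertip shows at crop (280,262), or full-image (323,317). I'll check that against its projection before pressing.

Run:
```python
from h import *
S=env.snapshot("side"); uv=np.array(proj(S,env.read_tcp_pos())); print(uv)
k=np.array(proj(S,[572.2,-308.3,44])); print(k,"seen",230+286/3,230+340/3)
assert np.abs(uv-[323,315]).max()<7 and np.abs(k-[325.5,343.5]).max()<6
press(572.2,-308.3,56,37,10)
env.servo_line([572.2,-308.3,70],feed=80)
press(520.3,-269,56,37,10)
env.servo_line([520.3,-269,130],feed=80)
T=env.snapshot("top");cv2.imwrite("pics/t3.png",cv2.resize(T["img"][150:310,280:485],None,fx=3.8,fy=3.7)[:,:,::-1])
S=env.snapshot("side");cv2.imwrite("pics/s3.png",cv2.resize(S["img"][230:400,230:430],None,fx=3,fy=3)[:,:,::-1])
```

```text
[321.58666798 314.3079813 ]
[322.06412966 342.19258838] seen 325.3333333333333 343.3333333333333
True [ 572.2 -308.3   39.2] [-1.   0.2  5.9] 10.8083
True [ 520.3 -269.1   39.1] [-0.2  2.4  4.6] 13.1917
```

View pics/s3.png

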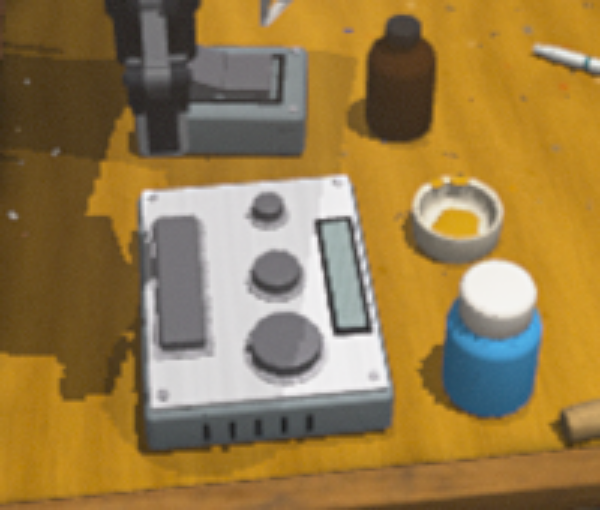

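Both presses reached the stop (39 mm). All the keys are up again, the rocker's far wing is level, and the jar, dish and bottle look undisturbed.

Run:
```python
from cell import env
env.dwell(.5); print(env.close_job())
```

```text
the job is handed in; nothing more can be done
None
```

I pushed the rocker fully over, then pressed the largest key and the start bar to their stops in that order, and handed the job in at about 14 s of the 48 s; the verdict was not shown.

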